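Fold back the teal tool cupboard's bifold door

ROBOT

A 7-joint arm with a two-finger parallel gripper is mounted at the origin on the work surface. World frame = base frame: x ahead of the robot, y to its left, z up, the work surface at z = 0. Lengths are in m, angles in rad, forces in N, time in s.
With the tool pointing down it reaches from about 0.4 to 0.9 m from the base axis. Payload 5.6 kg.
Tool frame: the origin (TCP) lies at the very end of the fingers, on their centre line; the grasp point (between the pads) lies 19 mm behind it; z points along the fingers, y is the line along which they close (so a half turn about z gives the same grasp; the last joint's range is limited). The gripper opens to 92 mm and grips with 3 to 60 N. Pads are 20 mm wide; open, the fingers measure 128 mm over their backs; the gripper's body (75 mm by 189 mm) begins 69 mm behind the grasp point.
Start: joints at [1.21, 0.468, -0.012, 1.603, 0.006, 1.071, -0.056], TCP at [0.203, -0.617, 0.215] pointing down, gripper open.
Joint ranges: [-2.53, 2.53], [-0.31, 2.02], [-1.57, 1.55], [0.28, 2.44], [-1.29, 4.43], [0.15, 1.84], [-2.92, 2.92]. Speed limits (rad/s): [2.57, 2.57, 3.14, 3.14, 3.14, 3.14, 3.14].

INTERFACE

Orientations are given as [roll, pitch, yaw] about the fixed x, y, z axes, in that order (R = Rz(yaw) Ry(pitch) Rx(roll)).
In Python, from bench import bot, viewer gives the robot as it stands.
- The arm moves only by the shell command python3 -m inch 'ROWS' [FORCE]. ROWS is JSON, a list of rows, each an object with "dp": the shift along the tool's x, y, z in m, a list of three; "rotation": the turn, a rotation vector about the tool's x, y, z in rad, a list of three; "grip": the finger opening in m, from 0 to 0.0919. A call has exactly 8 rows; each row is the pose to reach, as a shift and turn from the pose commanded when the call began, along the tool's axes at that moment; what a row does not reach only later rows make up. A row lasts 1/8 s, in which the tool goes at most 62.5 mm and 10.7 degrees, less where a joint would pass 70% of its speed; a pose out of reach is approached as far as the arm can. A call with a gripper value outside its range is refused whole. The fingers move at their own pace and stop on an object; FORCE is the grip in N (left out, the last holds). Time passes only in rows, so rows that repeat a pose let the fingers close, or fill a call up. It gives the time, the measured TCP pose, the force, the opening and the grip force at its end, in the units of the state.
- bot.get_obs(): the state, without advancing time (a new reading comes with each control period).
- viewer.snapshot(name): name is "side" or "top" or "wrist"; returns a dict with "frame" (480x640x3 uint8, red, green, blue), "depth" (480x640 float32, m along the optical axis (not along the pixel's ray), 0 where there is no reading), "camera_matrix" (3x3 intrinsics, pixels), "world_from_camera" (4x4, takes a point from camera to world coordinates). Camera axes: x right, y up, looking along -z (the intrinsics and any distortion apply to the point x, -y, -z); pixel columns grow to the right and rows downward; lengths in m; the calibration is good to about 2 mm. A picture is of the moment at which its call begins.
- bot.hand_in(): hands the job in; it is judged then, once.
The state is a dict: "time": time; "joints": joint angles; "dq": joint speeds; "effort": joint torques, N m; "ee_pos": TCP position; "ee_rot": TCP orientation; "contact_force": force on the tool from outside, world axes, zero at the start; "moment": the same for the moment, N m; "gripper_width": opening from 0.0 (shut) to 1.0 (fully open); "finger_force": force on a finger pad.
Only numpy, scipy, OpenCV 4.12 (cv2) and the standard library are available. Lean on these libraries where they do the work, as an engineer would, in place of code of your own. Each camera call takes 0.05 s, during which the arm holds its last target. There are 200 camera calls.

TASK

Open the teal cupboard on the workbench: pull its bifold door by the steel bar handle until both panels are folded all the way back against each other at the hinge side, then let go. Leave the door of the dark brown wooden cupboard beside it as it is.

Things in the scene. Friction and masses are not known exactly. Their poses are not given: they have to be found in the camera images.
- teal_cupboard: Teal cupboard, fixed, 160 (x) by 280 (y) by 240 mm tall. Origin: centre of its underside; -x front, +y hinge side, z up. Two door panels, each 125 wide, 12 mm thick: panel one turns on an upright pin at x -81, y +125 mm; its other edge is hinged to panel two, whose far edge slides in the track along x = -81 mm. On opening, the fold comes out to -x and the far edge runs towards +y.
- teal_handle: Upright steel bar on panel two, 12 mm thick, 110 long, axis 38 mm off the panel's face, stand-offs 30 and 75 mm below the origin. Origin: on its axis 18 mm below its free top, 214 mm above the bench; pinch here from above. -x points out of the panel. At door angle q it lies, in the cupboard's frame, at x = -81-94 sin q-50 cos q, y = 125-156 cos q-50 sin q (mm), turned +q about z.
- teal_door (a joint): Angle of the teal door's panel one from shut, rad: 0 shut (both panels in line), 1.48 the stop, both panels folded together, straight out from the cupboard. Panel two turns equally the other way. Moves easily, without spring or latch, and stays where it is left. May stand ajar at the start.
- walnut_handle (a point): Dark steel bar handle of the neighbouring dark brown wooden cupboard, of the same size and make, which may stand on either side of the teal one and be ajar. The point lies on the bar's axis 18 mm below its top; axes as for the teal handle. This door must stay as it is.

How it is judged:
By the outcome, as a careful person would: the job done as asked, in the order asked, and still so for the second after the job is handed in, with the robot touching nothing.
It also fails if it takes over 35 s, if anything falls off the work surface, if the arm or the gripper's body presses on something with over 40 N, if the wrist force passes 120 N, or if a joint passes its speed limit or range.

## Working session

There is one attempt and no reset: what is moved stays moved. The work goes in short steps, Python scripts to look and compute and a shell command to move; the robot and the scene stay as the last step left them, time stands still between calls to the robot, and variables do not carry over. Pictures are saved under pics/ and viewed, at most 10 in all, crops included, and the job is handed in when it is done.

```bash
mkdir -p pics; cat > h.py <<'E'
import numpy as np,cv2
from bench import bot,viewer
def snap(n,f):
    s=viewer.snapshot(n); cv2.imwrite(f'pics/{f}.png',s['frame'][:,:,::-1]); np.savez(f'pics/{f}.npz',**s); return s
def load(f): return dict(np.load(f'pics/{f}.npz'))
def pt(s,u,v,d=None):
    K=s['camera_matrix'];d=s['depth'][int(v),int(u)] if d is None else d
    return (s['world_from_camera']@np.array([(u-K[0,2])/K[0,0]*d,-(v-K[1,2])/K[1,1]*d,-d,1]))[:3]
E
python3 - <<'E'
from h import *
snap('side','s1');snap('top','t1')
o=bot.get_obs();print(o)
cv2.imwrite('pics/both.png',cv2.resize(np.vstack([cv2.imread('pics/t1.png'),cv2.imread('pics/s1.png')]),(400,600)))
E
```

```text
{'time': 0.1, 'joints': array([ 1.20996935,  0.46832356, -0.01160083,  1.60353442,  0.00601126,
        1.07139574, -0.05632465]), 'dq': array([ 0.0008867 , -0.00202755,  0.0017231 , -0.001576  ,  0.00017121,
       -0.00051252,  0.00127945]), 'effort': array([ 7.73385436e-04, -5.21643233e+01, -1.26501787e-02, -2.44364655e+01,
       -5.68170624e-02,  1.40618169e-02,  5.45657736e-05]), 'ee_pos': array([ 0.20289236, -0.61696423,  0.21371206]), 'ee_rot': array([-3.13997081e+00,  1.27496832e-04,  3.17741614e-01]), 'contact_force': array([ 1.56618910e-01,  9.61721077e-05, -6.32657518e-01]), 'moment': array([-0.04025995, -0.03960688, -0.03719069]), 'finger_force': 0.0, 'gripper_width': 1.0003333275664845}
```

View pics/t1.png

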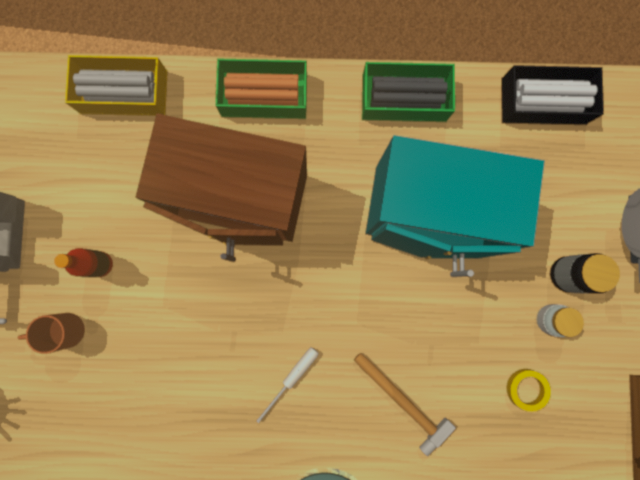

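View pics/s1.png

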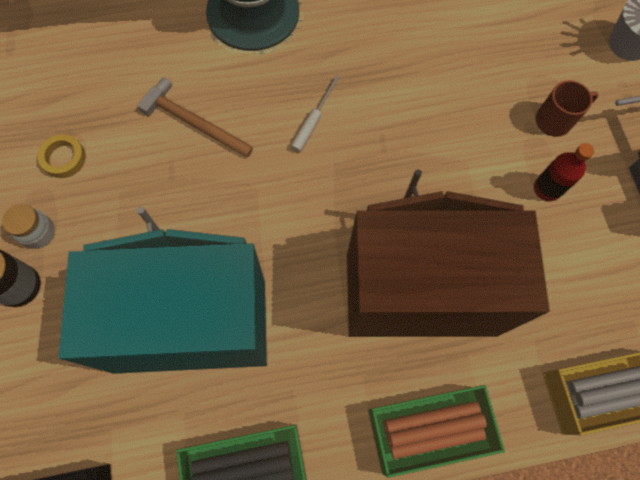

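The top view shows the teal cupboard on the right (top face about (397,138), (543,160), (533,246), (380,222)). Its door is slightly ajar, with the handle near (460,268). The walnut cupboard is on the left, with its handle near (229,250). Next I'll fit the teal cupboard's pose and the door angle.

```bash
cat >> h.py <<'E'
def cloud(s):
    v,u=np.mgrid[0:480,0:640];d=s['depth'];K=s['camera_matrix']
    P=np.stack([(u-K[0,2])/K[0,0]*d,-(v-K[1,2])/K[1,1]*d,-d,np.ones_like(d)],-1)@s['world_from_camera'].T
    return P[...,:3]
def teal(s):
    h=cv2.cvtColor(s['frame'],cv2.COLOR_RGB2HSV); return (h[...,0]>80)&(h[...,0]<98)&(h[...,1]>150)&(s['depth']>0)
def hpos(C,a,q):
    l=np.array([-81-94*np.sin(q)-50*np.cos(q),125-156*np.cos(q)-50*np.sin(q)])/1e3
    return C+np.array([[np.cos(a),-np.sin(a)],[np.sin(a),np.cos(a)]])@l
E
python3 - <<'E'
from h import *
for f in('t1','s1'):
    s=load(f);P=cloud(s);m=teal(s)&(abs(P[...,2]-.24)<.006)
    print(f,s['world_from_camera'][:3,3].round(3),m.sum(),np.median(P[m][:,2]))
    m=cv2.morphologyEx(m.astype(np.uint8),cv2.MORPH_OPEN,np.ones((7,7)))>0
    r=cv2.minAreaRect((P[m][:,:2]*1000).astype(np.float32));print(r,cv2.boxPoints(r).round(0).tolist())
    # bar: non-teal points z .2-.24 
    reg=np.zeros((480,640),bool)
    if f=='t1': reg[246:285,440:482]=1
    else: reg[200:236,125:165]=1
    b=reg&~teal(s)&(P[...,2]>.1)
    for y,x in np.argwhere(b)[::6]: print((x,y),P[y,x].round(3),end=' ')
    print()
I=cv2.imread('pics/t1.png')[225:300,350:550];J=cv2.imread('pics/s1.png')[190:265,60:260]
cv2.imwrite('pics/c1.png',cv2.resize(np.vstack([I,J]),None,fx=4,fy=4,interpolation=2))
E
```

```text
t1 [0.522 0.038 1.083] 13173 0.2397959143622319
((694.212890625, -231.76405334472656), (279.6689453125, 158.59420776367188), 81.47310638427734) [[595.0, -358.0], [752.0, -382.0], [793.0, -105.0], [637.0, -82.0]]
(np.int64(458), np.int64(246)) [0.522 0.038 1.083] (np.int64(443), np.int64(250)) [ 0.587 -0.203  0.218] (np.int64(441), np.int64(251)) [ 0.586 -0.204  0.2  ] (np.int64(447), np.int64(251)) [ 0.585 -0.209  0.224] (np.int64(440), np.int64(252)) [ 0.585 -0.206  0.185] (np.int64(446), np.int64(252)) [ 0.584 -0.213  0.201] (np.int64(452), np.int64(252)) [ 0.583 -0.217  0.226] (np.int64(440), np.int64(253)) [ 0.584 -0.21   0.172] (np.int64(446), np.int64(253)) [ 0.583 -0.214  0.197] (np.int64(452), np.int64(253)) [ 0.583 -0.225  0.198] (np.int64(458), np.int64(253)) [ 0.583 -0.236  0.2  ] (np.int64(464), np.int64(253)) [ 0.583 -0.248  0.198] (np.int64(470), np.int64(253)) [ 0.583 -0.258  0.203] (np.int64(476), np.int64(253)) [ 0.584 -0.269  0.202] (np.int64(441), np.int64(254)) [ 0.584 -0.217  0.152] (np.int64(447), np.int64(254)) [ 0.581 -0.215  0.202] (np.int64(453), np.int64(25
[... 6129 characters left out ...]
np.int64(154), np.int64(233)) [ 0.588 -0.23   0.231] (np.int64(160), np.int64(233)) [ 0.59  -0.221  0.232] (np.int64(136), np.int64(234)) [ 0.583 -0.258  0.23 ] (np.int64(142), np.int64(234)) [ 0.585 -0.248  0.23 ] (np.int64(148), np.int64(234)) [ 0.587 -0.239  0.229] (np.int64(154), np.int64(234)) [ 0.59  -0.229  0.233] (np.int64(160), np.int64(234)) [ 0.591 -0.221  0.23 ] (np.int64(131), np.int64(235)) [ 0.584 -0.265  0.23 ] (np.int64(137), np.int64(235)) [ 0.586 -0.256  0.231] (np.int64(143), np.int64(235)) [ 0.587 -0.247  0.229] (np.int64(149), np.int64(235)) [ 0.588 -0.238  0.228] (np.int64(155), np.int64(235)) [ 0.59  -0.229  0.229] (np.int64(161), np.int64(235)) [ 0.593 -0.22   0.23 ]
```

View pics/c1.png

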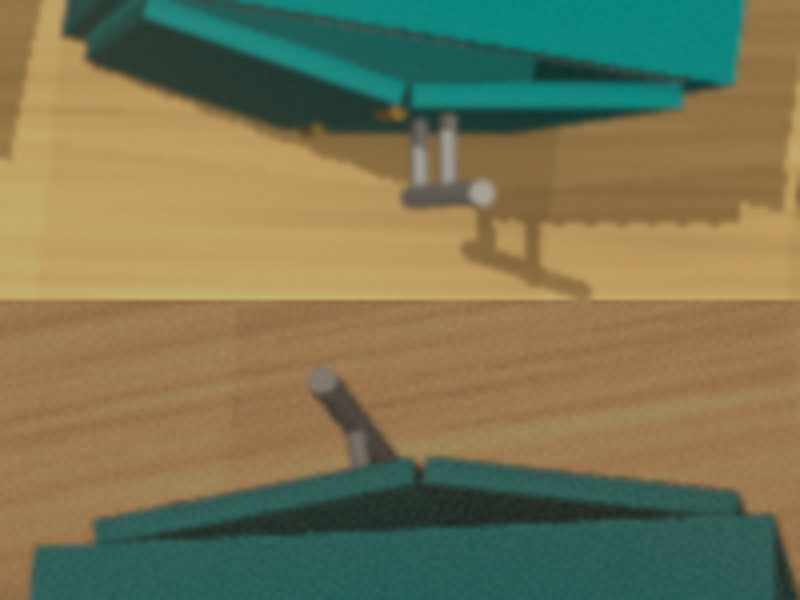

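The top and side views agree. The bar's top is near (0.546, -0.247, 0.232). The cupboard centre is about (0.694, -0.232) with yaw about -0.149, and its size checks at 280x159 mm. That puts the door angle near 0.16. Now I'll work out the move deltas.

```bash
cat >> h.py <<'E'
from scipy.spatial.transform import Rotation as R
def rel(targets):
    "targets: (x,y,z,yaw) tool-down; prints shift/turn from present pose, tool axes"
    o=bot.get_obs();R0=R.from_euler('xyz',o['ee_rot'])
    for x,y,z,w in targets:
        T=R.from_euler('xyz',[np.pi,0,w])
        print((R0.inv().apply(np.array([x,y,z])-o['ee_pos'])).round(4),(R0.inv()*T).as_rotvec().round(3))
E
python3 - <<'E'
from h import *
from scipy.optimize import least_squares
C=np.array([.6942,-.2318]);a=-.149
H=np.array([.5455,-.247])
f=least_squares(lambda p:hpos(C,a,p[0])-H,[.2]);print(f.x,f.fun,hpos(C,a,f.x[0]),hpos(C,a,1.48))
rel([(.3,-.5,.31,.2),(.546,-.247,.31,0.01)])
E
```

```text
[0.15457206] [-3.92054912e-05  2.76927106e-04] [ 0.54546079 -0.24672307] [ 0.52610305 -0.14482122]
[ 0.1288 -0.0809 -0.0962] [-0.002  0.     0.118]
[ 0.4415 -0.2444 -0.0959] [-0.002  0.     0.308]
```

```bash
python3 -m inch '[{"dp":[0.0,0,-0.05],"rotation":[0,0,0],"grip":0.0919},{"dp":[0.03,-0.017,-0.096],"rotation":[0,0,0.03],"grip":0.07},{"dp":[0.075,-0.042,-0.096],"rotation":[0,0,0.06],"grip":0.06},{"dp":[0.125,-0.07,-0.096],"rotation":[0,0,0.1],"grip":0.06},{"dp":[0.175,-0.098,-0.096],"rotation":[0,0,0.14],"grip":0.06},{"dp":[0.225,-0.126,-0.096],"rotation":[0,0,0.18],"grip":0.06},{"dp":[0.275,-0.154,-0.096],"rotation":[0,0,0.22],"grip":0.06},{"dp":[0.325,-0.182,-0.096],"rotation":[0,0,0.25],"grip":0.06}]' 
python3 - <<'E'
from h import *
rel([(.5455,-.2468,.30,0.005)])
E
```

```text
time: 1.1
ee_pos: [0.4558, -0.3415, 0.3103]
ee_rot: [-3.142, 0.0, 0.067]
contact_force: [0.6, 0.3, 0.5]
gripper_width: 0.655
finger_force: 0.0
[ 0.0958 -0.0885  0.0103] [-0.     0.     0.062]
```

```bash
python3 -m inch '[{"dp":[0.03,-0.028,0.003],"rotation":[0,0,0.02],"grip":0.06},{"dp":[0.06,-0.055,0.006],"rotation":[0,0,0.04],"grip":0.06},{"dp":[0.085,-0.078,0.01],"rotation":[0,0,0.062],"grip":0.06},{"dp":[0.096,-0.0885,0.01],"rotation":[0,0,0.062],"grip":0.06},{"dp":[0.096,-0.0885,0.01],"rotation":[0,0,0.062],"grip":0.06},{"dp":[0.096,-0.0885,0.01],"rotation":[0,0,0.062],"grip":0.06},{"dp":[0.096,-0.0885,0.01],"rotation":[0,0,0.062],"grip":0.06},{"dp":[0.096,-0.0885,0.01],"rotation":[0,0,0.062],"grip":0.06}]' 
python3 - <<'E'
from h import *
rel([(.5455,-.2468,.195,0.005)])
snap('wrist','w1')
E
```

```text
time: 2.1
ee_pos: [0.5442, -0.2492, 0.3008]
ee_rot: [3.141, -0.0, 0.004]
contact_force: [-0.1, 0.5, 0.5]
gripper_width: 0.654
finger_force: 0.0
[ 0.0013 -0.0024  0.1058] [ 0.    -0.    -0.001]
```

View pics/w1.png

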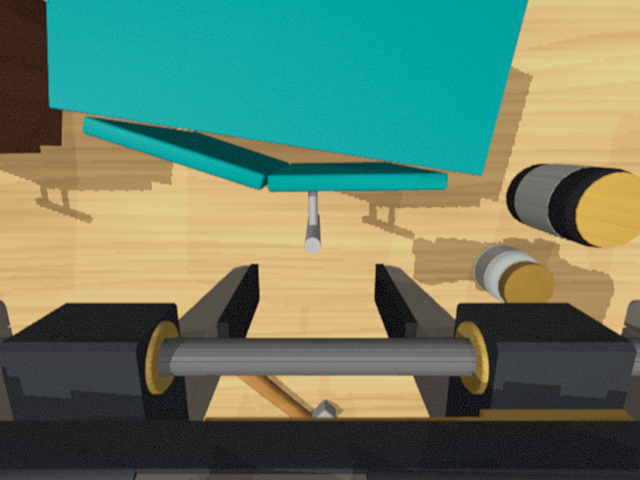

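The wrist view shows the bar top at (313,244), between the fingertips at 258 and 376, so the bar is centred. The panel is clear of the descent. Going down and closing on the bar.

```bash
python3 - <<'E'
from h import *
s=load('w1');print(pt(s,313,244),pt(s,310,244))
E
python3 -m inch '[{"dp":[0.0013,-0.0024,0.03],"rotation":[0,0,0],"grip":0.06},{"dp":[0.0013,-0.0024,0.06],"rotation":[0,0,0],"grip":0.06},{"dp":[0.0013,-0.0024,0.09],"rotation":[0,0,0],"grip":0.06},{"dp":[0.0013,-0.0024,0.105],"rotation":[0,0,0],"grip":0.06},{"dp":[0.0013,-0.0024,0.105],"rotation":[0,0,0],"grip":0.0},{"dp":[0.0013,-0.0024,0.105],"rotation":[0,0,0],"grip":0.0},{"dp":[0.0013,-0.0024,0.105],"rotation":[0,0,0],"grip":0.0},{"dp":[0.0013,-0.0024,0.105],"rotation":[0,0,0],"grip":0.0}]' 20
python3 - <<'E'
from h import *
C=np.array([.6942,-.2318]);a=-.149
o=bot.get_obs();print(o['gripper_width'],o['finger_force'],o['contact_force'],o['ee_pos'])
rel([(*hpos(C,a,q),.195,a+q) for q in np.arange(.155,.75,.075)])
E
```

```text
[ 0.54486548 -0.24763652  0.23253609] [ 0.54482297 -0.24550457  0.23241173]
time: 3.15
ee_pos: [0.5464, -0.246, 0.1964]
ee_rot: [3.141, -0.001, 0.006]
contact_force: [-0.2, -0.0, -0.3]
gripper_width: 0.239
finger_force: 0.0
0.2386651736034451 0.0 [-0.23303948 -0.0243252  -0.25866739] [ 0.54640433 -0.24602006  0.19640688]
[-0.001   0.0007  0.0014] [ 0.001 -0.001 -0.   ]
[-0.0073  0.0012  0.0014] [ 0.001 -0.001 -0.075]
[-0.0132  0.0008  0.0014] [ 0.001 -0.001 -0.15 ]
[-0.0184 -0.0004  0.0014] [ 0.001 -0.001 -0.225]
[-0.0231 -0.0025  0.0014] [ 0.001 -0.001 -0.3  ]
[-0.0271 -0.0054  0.0014] [ 0.001 -0.001 -0.375]
[-0.0305 -0.0091  0.0014] [ 0.001 -0.001 -0.45 ]
[-0.0332 -0.0135  0.0014] [ 0.001 -0.001 -0.525]
```

```bash
python3 -m inch '[{"dp":[0,0,0],"rotation":[0,0,0],"grip":0.0},{"dp":[0,0,0],"rotation":[0,0,0],"grip":0.0},{"dp":[0,0,0],"rotation":[0,0,0],"grip":0.0},{"dp":[-0.0065,0.0005,0],"rotation":[0,0,-0.075],"grip":0.0},{"dp":[-0.0123,0.0,0],"rotation":[0,0,-0.15],"grip":0.0},{"dp":[-0.0176,-0.001,0],"rotation":[0,0,-0.225],"grip":0.0},{"dp":[-0.0223,-0.003,0],"rotation":[0,0,-0.3],"grip":0.0},{"dp":[-0.0223,-0.003,0],"rotation":[0,0,-0.3],"grip":0.0}]' 25
python3 - <<'E'
from h import *
C=np.array([.6942,-.2318]);a=-.149
rel([(*hpos(C,a,q),.195,a+q) for q in .455+.085*np.arange(0,9)])
E
```

```text
time: 4.15
ee_pos: [0.524, -0.2422, 0.1959]
ee_rot: [-3.141, -0.001, 0.305]
contact_force: [-0.0, 2.3, 2.2]
gripper_width: 0.127
finger_force: 25.0
[-0.0011  0.0012  0.0009] [-0.001 -0.001 -0.001]
[-0.0045 -0.0033  0.0009] [-0.001 -0.001 -0.086]
[-0.0067 -0.0086  0.0009] [-0.001 -0.001 -0.171]
[-0.0078 -0.0146  0.0009] [-0.    -0.001 -0.256]
[-0.0079 -0.0212  0.0009] [-0.    -0.001 -0.341]
[-0.0068 -0.0284  0.0009] [-0.    -0.001 -0.426]
[-0.0045 -0.0363  0.0009] [-0.    -0.001 -0.511]
[-0.0012 -0.0446  0.0009] [-0.    -0.001 -0.596]
[ 0.0032 -0.0534  0.0009] [-0.    -0.001 -0.681]
```

Gripped (opening about 11.7 mm), and the forces are small. Continuing along the arc.

```bash
python3 -m inch '[{"dp":[-0.004,-0.004,0],"rotation":[0,0,-0.086],"grip":0},{"dp":[-0.0064,-0.0092,0],"rotation":[0,0,-0.171],"grip":0},{"dp":[-0.0076,-0.015,0],"rotation":[0,0,-0.256],"grip":0},{"dp":[-0.0078,-0.0214,0],"rotation":[0,0,-0.341],"grip":0},{"dp":[-0.0068,-0.0285,0],"rotation":[0,0,-0.426],"grip":0},{"dp":[-0.0045,-0.0363,0],"rotation":[0,0,-0.511],"grip":0},{"dp":[-0.0012,-0.0446,0],"rotation":[0,0,-0.596],"grip":0},{"dp":[0.0032,-0.0534,0],"rotation":[0,0,-0.681],"grip":0}]'
python3 - <<'E'
from h import *
C=np.array([.6942,-.2318]);a=-.149
rel([(*hpos(C,a,q),.195,a+q) for q in [1.135,1.22,1.305,1.39,1.44,1.48,1.5]])
E
```

```text
time: 5.15
ee_pos: [0.5114, -0.1914, 0.1959]
ee_rot: [3.14, -0.0, 0.987]
contact_force: [1.7, -0.1, 0.8]
gripper_width: 0.123
finger_force: 25.0
[ 0.0007 -0.0009  0.0009] [ 0.001 -0.     0.001]
[ 0.0107 -0.0046  0.0009] [ 0.001 -0.    -0.084]
[ 0.0217 -0.0079  0.0009] [ 0.001  0.    -0.169]
[ 0.0335 -0.0108  0.0009] [ 0.001  0.    -0.254]
[ 0.0409 -0.0123  0.0009] [ 0.001  0.    -0.304]
[ 0.047  -0.0134  0.0009] [ 0.001  0.    -0.344]
[ 0.0501 -0.0139  0.0009] [ 0.001  0.    -0.364]
```

```bash
python3 -m inch '[{"dp":[0.0105,-0.0045,0],"rotation":[0,0,-0.084],"grip":0},{"dp":[0.0217,-0.0079,0],"rotation":[0,0,-0.169],"grip":0},{"dp":[0.0335,-0.0108,0],"rotation":[0,0,-0.254],"grip":0},{"dp":[0.041,-0.0123,0],"rotation":[0,0,-0.304],"grip":0},{"dp":[0.047,-0.0134,0],"rotation":[0,0,-0.344],"grip":0},{"dp":[0.0495,-0.0138,0],"rotation":[0,0,-0.35],"grip":0},{"dp":[0.0495,-0.0138,0],"rotation":[0,0,-0.35],"grip":0},{"dp":[0.0495,-0.0138,0],"rotation":[0,0,-0.35],"grip":0}]'
python3 - <<'E'
from h import *
rel([(*hpos(np.array([.6942,-.2318]),-.149,1.48),.195,1.331)])
snap('top','t2');cv2.imwrite('pics/c2.png',cv2.resize(cv2.imread('pics/t2.png')[120:345,300:600],None,fx=2.6,fy=2.6))
E
```

```text
time: 6.15
ee_pos: [0.5265, -0.1427, 0.1959]
ee_rot: [3.141, 0.001, 1.335]
contact_force: [-0.3, -1.4, 5.5]
gripper_width: 0.126
finger_force: 25.0
[-0.0021  0.0001  0.0009] [0.    0.001 0.004]
```

View pics/c2.png

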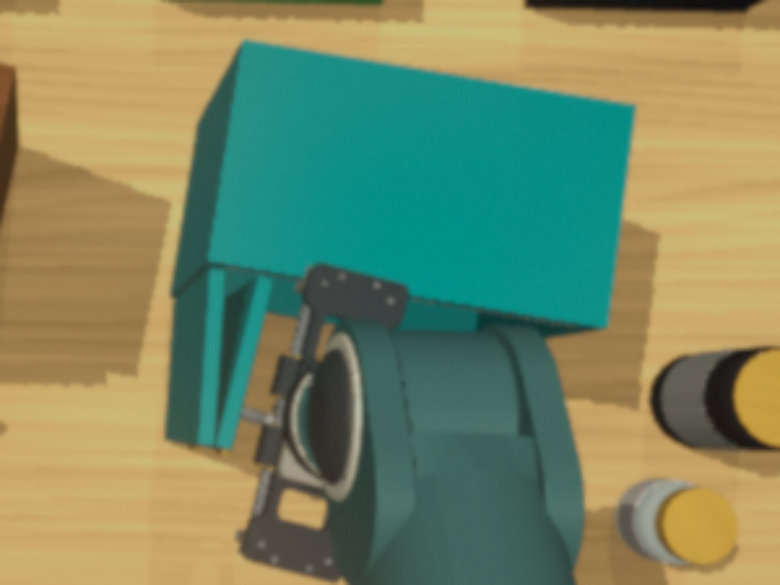

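The panels are folded with a narrow wedge of about 10° between them, as expected at 1.48 rad. There is little contact force yet, so I'll push a few mm further to seat the door at its stop.

```bash
python3 -m inch '[{"dp":[0.001,0,0],"rotation":[0,0,0],"grip":0},{"dp":[0.002,-0.0002,0],"rotation":[0,0,0],"grip":0},{"dp":[0.003,-0.0004,0],"rotation":[0,0,0],"grip":0},{"dp":[0.004,-0.0006,0],"rotation":[0,0,0],"grip":0},{"dp":[0.004,-0.0006,0],"rotation":[0,0,0],"grip":0},{"dp":[0.004,-0.0006,0],"rotation":[0,0,0],"grip":0},{"dp":[0.004,-0.0006,0],"rotation":[0,0,0],"grip":0},{"dp":[0.004,-0.0006,0],"rotation":[0,0,0],"grip":0}]'
```

```text
time: 7.2
ee_pos: [0.5266, -0.1426, 0.1959]
ee_rot: [3.14, 0.005, 1.333]
contact_force: [-0.9, -8.5, 5.0]
gripper_width: 0.127
finger_force: 25.0
```

The pose did not change and the force rose to 8.5 N, so the door is at its stop. Next: relax, open and lift straight up.

```bash
python3 -m inch '[{"dp":[-0.0035,0.0005,0],"rotation":[0,0,0],"grip":0},{"dp":[-0.0035,0.0005,0],"rotation":[0,0,0],"grip":0.05},{"dp":[-0.0035,0.0005,0],"rotation":[0,0,0],"grip":0.05},{"dp":[-0.0035,0.0005,0],"rotation":[0,0,0],"grip":0.05},{"dp":[-0.0035,0.0005,0],"rotation":[0,0,0],"grip":0.05},{"dp":[-0.0035,0.0005,-0.005],"rotation":[0,0,0],"grip":0.05},{"dp":[-0.0035,0.0005,-0.03],"rotation":[0,0,0],"grip":0.05},{"dp":[-0.0035,0.0005,-0.06],"rotation":[0,0,0],"grip":0.05}]'
python3 -m inch '[{"dp":[0,0,-0.04],"rotation":[0,0,0],"grip":0.05},{"dp":[0,0,-0.08],"rotation":[0,0,0],"grip":0.05},{"dp":[-0.04,0,-0.1],"rotation":[0,0,0],"grip":0.05},{"dp":[-0.09,0,-0.1],"rotation":[0,0,0],"grip":0.05},{"dp":[-0.14,0,-0.1],"rotation":[0,0,0],"grip":0.05},{"dp":[-0.18,0,-0.1],"rotation":[0,0,0],"grip":0.05},{"dp":[-0.2,0,-0.1],"rotation":[0,0,0],"grip":0.05},{"dp":[-0.2,0,-0.1],"rotation":[0,0,0],"grip":0.05}]'
python3 - <<'E'
from h import *
snap('top','t3')
E
```

```text
time: 8.2
ee_pos: [0.5262, -0.1415, 0.2561]
ee_rot: [-3.14, -0.0, 1.337]
contact_force: [0.1, -0.1, 0.3]
gripper_width: 0.544
finger_force: 0.0
time: 9.2
ee_pos: [0.4798, -0.3368, 0.3554]
ee_rot: [-3.141, -0.0, 1.335]
contact_force: [0.2, 0.1, -0.1]
gripper_width: 0.547
finger_force: 0.0
```

View pics/t3.png

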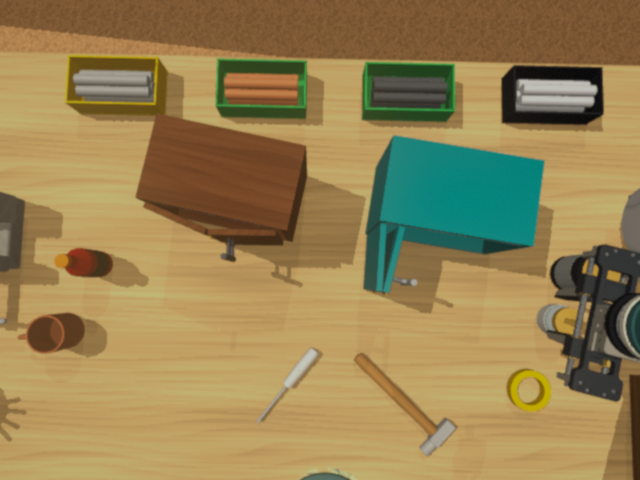

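The teal panels stay folded, with the fold at (383,290) and the handle top at (411,282). The walnut door is unchanged, with its handle still at (229,250). The arm is clear of everything. I'll check the door angle from the handle and hand in.

```bash
python3 - <<'E'
from h import *
s=load('t3');C=np.array([.6942,-.2318])
print([pt(s,u,282).round(4) for u in(410,412,414)],hpos(C,-.149,1.48),hpos(C,-.149,1.40))
a,b=load('t1')['frame'].astype(int),s['frame'].astype(int);print(abs(a-b)[100:290,130:310].max())
print(bot.get_obs()['contact_force'],bot.hand_in())
E
```

```text
[array([ 0.5268, -0.1397,  0.2311]), array([ 0.5269, -0.1432,  0.2314]), array([ 0.527 , -0.1467,  0.2321])] [ 0.52610305 -0.14482122] [ 0.52139295 -0.15609547]
8
the job is handed in; nothing more can be done
[ 0.45280244 -0.03166358  0.58278858] None
```

The teal cupboard's bifold door is folded fully back to its stop and released, the walnut door is unchanged, and the job is handed in after about 9 s of robot time.

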